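# Put the flat scanner battery on charge

### The job

Take the flat scanner battery standing in the orange tray and put it in the empty middle bay of the charger, notched edge to the ball. Push it gently but fully home until the side ball clicks into its notch and holds it down on the contacts, then let go. Leave the charged batteries, the scanner and the carton alone.

Things in the scene. Friction and masses are not known exactly. Their poses are not given: they have to be found in the camera images.
- battery: flat battery pack: black upright block 45 mm (its x) by 20 mm (y) by 76 mm tall (z), 100 to 160 g, standing loose on the 4 mm floor of the orange tray. Origin: centre of its underside. Bottom rim bevelled 3.5 mm in x but only 0.6 mm in y, over 3 mm height. Grip it across its 20 mm, about 20 mm below the top, so that the fingers stay above tray and cup
- notch (a point): point on the battery's +x narrow edge (the edge with the white bar), 7 mm above the underside: middle of a V notch across that edge, 2.7 mm deep, 5.4 mm tall. The battery goes in with this edge towards the charger's +x, where the ball is
- charger: black three-bay charger, fixed: base 125 mm (x) by 230 mm (y) by 20 mm high; origin at the centre of its underside. Three grey cups in a row along its y, 68 mm apart; the outer two hold charged batteries (green lamps), the middle one is empty (amber lamp). Over 45 N of contact force between battery and charger (ball and wall included, some 20 N) does damage
- bay_mouth (a point): nominal centre of the middle cup's rim, 56 mm above the charger's underside, axes as the charger. The cup has slotted, shimmed feet: it is fixed up to 6 mm to either side of this point along the charger's y and 0 to 3.5 mm higher, neither measured: find the mouth by feel. It gives 1 mm per 20 N downwards. Pocket 46.6 mm (x) by 21.5 mm (y), 30 mm deep, walls 4 mm, mouth not bevelled
- bay_floor (a point): nominal centre of that pocket's solid floor, 26 mm above the charger's underside, displaced with the cup as told for the mouth. A steel 8 mm ball on a spring stands 3.3 mm in from the +x wall, centre 6 mm above the floor. Getting past it and down on the contacts takes about 5 to 12 N; the last 2 to 3 mm ease as it drops into the notch, then the floor stops the pack
- contacts (a joint): sprung contact plate in the middle pocket's floor, metres pressed down: 0 when free (4 mm above the floor), about 0.004 when a battery is fully home. Its spring (1.5 to 3.5 N) lifts a battery that the ball does not hold
- tray: orange open returns tray, fixed: 115 by 115 mm, walls 30 mm high and 4 mm thick; origin at the centre of its underside
- charged_left: charged battery in the charger's +y bay, same make as the flat one; origin at the centre of its underside; leave alone
- charged_right: charged battery in the charger's -y bay, same make; origin at the centre of its underside; leave alone
- scanner: grey hand-held stock scanner lying on the counter, 120 by 75 by 32 mm, origin at the centre of its underside; leave alone
- carton: teal parts carton 85 by 120 by 75 mm, origin at the centre of its underside; leave alone
Things that resemble listed ones, but are neither listed nor needed, are in the scene too. Leave any green, purple or yellow look-alike of the battery alone.

How it is judged:
On the way, in this order (a step that is already met when the one before it is completed fails the run):
1. the flat battery is lifted clear of the tray (height (world z) of battery above 0.035 m), for 0.1 s.
2. the battery stands home in the middle bay, contacts pressed (value of joint contacts above 0.003 m and z of battery in the frame of charger below 0.032 m), for 0.2 s.
At the end, for the whole second after the job is handed in: the flat battery stands upright (within 3.5 degrees) in the middle bay, notched edge to the ball, held down by the ball with the contact plate pressed at least 3 mm of its 4 mm, released and at rest (all of step 2 and x of notch in the frame of charger above 0.015 m and x of battery in the frame of charger between -0.003 and 0.003 m and y of battery in the frame of charger between -0.008 and 0.008 m and angle between the z axis of battery and the z axis of charger, either way round below 0.06 rad and angle between the x axis of battery and the x axis of charger, either way round below 0.12 rad and linear speed of battery below 0.01 m/s and contact force between the fingers and battery below 0.1 N); the robot touches nothing.
It fails at once if the battery is forced against the charger with more than 45 N (contact force between battery and charger above 45 N).
It fails at once if a charged battery is disturbed (over 6 mm) (distance of any of charged_left, charged_right from where it was at the start of the episode above 0.006 m).
It fails at once if the scanner or the carton is shoved (over 15 mm) (distance of any of scanner, carton from where it was at the start of the episode above 0.015 m).
It also fails if it takes over 61 s, if anything falls off the work surface, if the arm or the gripper's body presses on something with over 40 N, if the wrist force passes 120 N, or if a joint passes its speed limit or range.

### The arm

A 7-joint arm with a two-finger parallel gripper is mounted at the origin on the work surface. World frame = base frame: x ahead of the robot, y to its left, z up, the work surface at z = 0. Lengths are in m, angles in rad, forces in N, time in s.
With the tool pointing down it reaches from about 0.4 to 0.925 m from the base axis. Payload 5.6 kg.
Tool frame: the origin (TCP) lies midway between the tips of the shut fingers; the grasp point (between the pads) lies 19 mm behind it (robot.grasp_offset is the z of the grasp point in the tool frame, in m); z points along the fingers, y is the line along which they close (so a half turn about z gives the same grasp; the last joint's range is limited). The gripper opens to 85 mm and grips with 20 to 120 N. Pads are 22 mm wide; open, the fingers measure 114 mm over their backs; the gripper's body (76 mm by 85 mm) begins 54 mm behind the grasp point. The pads swing forward as they close: fully open they stand 13 mm farther back than shut.
Start: joints at [1.264, 0.468, -0.012, 1.603, 0.006, 1.071, -0.056], TCP at [0.169, -0.628, 0.231] pointing down, gripper open.
Joint ranges: [-2.53, 2.53], [-0.31, 2.02], [-1.57, 1.55], [0.28, 2.44], [-1.29, 4.43], [0.15, 1.84], [-2.92, 2.92]. Speed limits (rad/s): [2.57, 2.57, 3.14, 3.14, 3.14, 3.14, 3.14].

### API

Orientations are given as [roll, pitch, yaw] about the fixed x, y, z axes, in that order (R = Rz(yaw) Ry(pitch) Rx(roll)).
In Python, from bench import robot, cams gives the robot as it stands.
- The arm moves only by the tool servo_tool, never from a script. Its argument "targets" is a list of rows, each a list of 2 entries, a list of its own where there are three numbers: the shift along the world's x, y, z in cm, then the turn about the world's z in rad. A call has 1 to 8 rows; each row shifts and turns the commanded pose from where the row before left it; what a row does not reach is not made up. A row lasts 1/12 s, in which the tool goes at most 41.7 mm and 7.16 degrees, less where a joint would pass 70% of its speed; a pose out of reach is approached as far as the arm can. A call is refused whole if a number of a shift passes 4.17 or a number of a turn 0.125, either way. A call with a gripper value outside its range is refused whole. "gripper" is the opening, from 0 (shut) to 1 (fully open), set as the call begins (left out, the last holds). The fingers move at their own pace and stop on an object; the grip force is fixed at half the most. Time passes only in rows, so rows that do not move let the fingers close. It gives the time, the measured TCP pose, the force, the opening and the grip force at its end, in the units of the state.
- robot.state(): the state, without advancing time (a new reading comes with each control period).
- cams.capture(name): name is "scene" or "top" or "wrist"; returns the picture (480x640x3 uint8, red, green, blue); there is no depth.
- cams.camera_params(name): a dict with "camera_matrix" (3x3 intrinsics, pixels), "extrinsics" (4x4, takes a point from camera to world coordinates). Camera axes: x right, y up, looking along -z (the intrinsics and any distortion apply to the point x, -y, -z); pixel columns grow to the right and rows downward; lengths in m; the calibration is good to about 2 mm. A picture is of the moment at which its call begins: read the wrist's pose just before it. camera_params takes no time and is no camera call; for the wrist camera it gives the pose at the moment of the call.
- robot.job_done(): hands the job in; it is judged then, once.
The state is a dict: "time_s": time; "joint_pos": joint angles; "qvel": joint speeds; "tau": joint torques, N m; "ee_pos": TCP position; "orientation": TCP orientation; "contact_force": force on the tool from outside, world axes, zero at the start; "torque": the same for the moment, N m; "grip_width": finger opening in m; "grasp_force": force on a finger pad.
Only numpy, scipy, OpenCV 4.12 (cv2) and the standard library are available. Lean on these libraries where they do the work, as an engineer would, in place of code of your own. Each camera call takes 0.05 s, during which the arm holds its last target. There are 200 camera calls.

## Working session

There is one attempt and no reset: what is moved stays moved. The work goes in short steps, Python scripts to look and compute and a tool call to move; the robot and the scene stay as the last step left them, time stands still between calls to the robot, and variables do not carry over. Pictures are saved under pics/ and viewed, at most 10 in all, crops included, and the job is handed in when it is done.

Besides the shell and the picture viewer there is one more tool, called in YAML: its name, and indented under it one key for each argument. servo_tool: Moves the arm, as the interface text tells. Its arguments: {"type":"object","properties":{"targets":{"type":"array","items":{"type":"array"}},"gripper":{"type":"number"}},"required":["targets"]}

```bash
mkdir -p pics; ls
cat > h.py <<'E'
import numpy as np, cv2
from bench import robot, cams
def grab(n,f=None):
    P=cams.camera_params(n); im=cams.capture(n)
    if f: cv2.imwrite('pics/'+f,im[:,:,::-1])
    return im,P
def ray(P,u,v):
    K=np.array(P['camera_matrix']);E=np.array(P['extrinsics'])
    d=np.linalg.inv(K)@[u,v,1]; d=np.array([d[0],-d[1],-d[2]])
    return E[:3,3],E[:3,:3]@d
def onz(P,u,v,z):
    o,d=ray(P,u,v); return o+d*(z-o[2])/d[2]
def proj(P,p):
    K=np.array(P['camera_matrix']);E=np.array(P['extrinsics'])
    c=E[:3,:3].T@(np.array(p)-E[:3,3]); q=K@[c[0],-c[1],-c[2]]; return q[:2]/q[2]
E
python3 - <<'E'
from h import *
a,P=grab('scene','s0.png'); b,Q=grab('top','t0.png')
for n,p in(('s',P),('t',Q)): print(n,p)
s=robot.state(); print(s['time_s'],s['ee_pos'],s['orientation'],s['contact_force'],robot.grasp_offset)
E
```

```text
pics
s {'camera_matrix': array([[491.24951514,   0.        , 314.81245423],
       [  0.        , 491.24951514, 240.83642249],
       [  0.        ,   0.        ,   1.        ]]), 'extrinsics': array([[ 0.8737753 , -0.31707851,  0.36875187,  0.97418478],
       [ 0.48629727,  0.56087169, -0.67002829, -0.72497768],
       [ 0.00562909,  0.7647772 ,  0.64427024,  0.7961179 ],
       [ 0.        ,  0.        ,  0.        ,  1.        ]])}
t {'camera_matrix': array([[553.08009043,   0.        , 316.42136541],
       [  0.        , 553.08009043, 233.12517697],
       [  0.        ,   0.        ,   1.        ]]), 'extrinsics': array([[ 0.02520563,  0.99781021, -0.06115108,  0.49505697],
       [-0.99966606,  0.02550655,  0.0041452 , -0.00624066],
       [ 0.00569587,  0.06102617,  0.99811991,  1.41889395],
       [ 0.        ,  0.        ,  0.        ,  1.        ]])}
0.1 [ 0.16929586 -0.62704796  0.23043163] [-3.13999476e+00  1.11578683e-04  2.63722306e-01] [ 0.87101045 -0.00731531  0.2150793 ] -0.0187
```

View pics/s0.png

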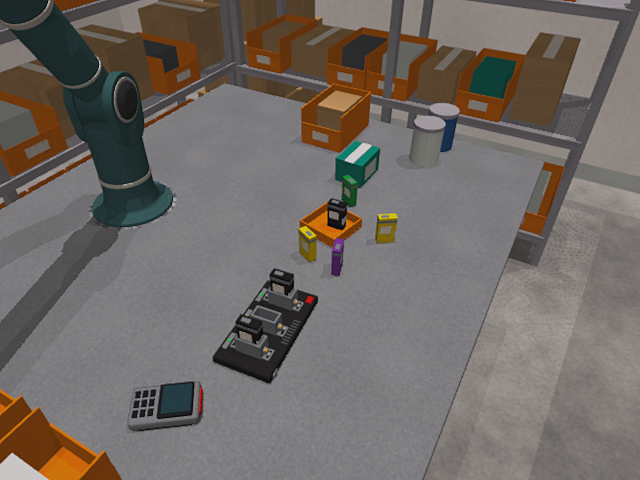

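View pics/t0.png

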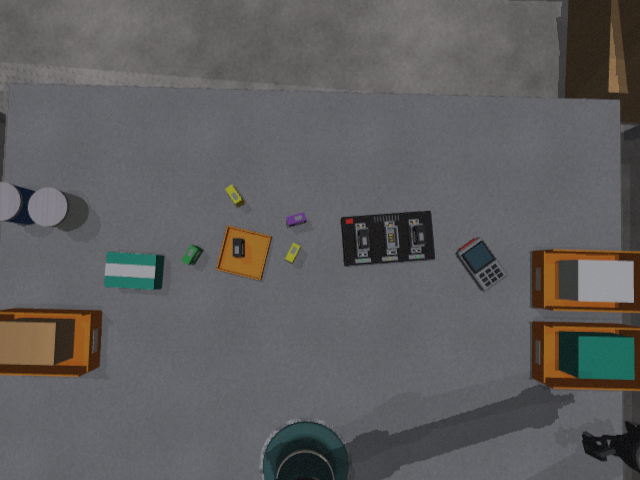

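The only black block in the orange tray is at scene (337,213) and top (238,247). Look-alikes are the yellow ones at scene (308,244) and (386,228), purple (337,257), green (349,190), and the two charged batteries standing in the charger at (282,282) and (249,328). The charger's middle cup is at top (391,237). I'll check this in one close crop.

Run:
```python
from h import *
a=cv2.imread('pics/s0.png');b=cv2.imread('pics/t0.png')
z=lambda i,u,v,w,h:cv2.resize(i[v:v+h,u:u+w],(400,300),interpolation=cv2.INTER_CUBIC)
o=np.vstack([np.hstack([z(a,297,175,80,60+0),z(b,205,217,80,60)]),np.hstack([z(a,205,262,120,90),z(b,335,195,108,81)])])
cv2.imwrite('pics/c1.png',o)
P=cams.camera_params('top')
print('bat',onz(P,238,243,.08),'chg base',[onz(P,*q,.02)[:2].round(4) for q in((341,215),(432,211),(434,263),(344,266))])
```

```text
bat [0.54829319 0.1773752  0.08      ] chg base [array([ 0.6285, -0.0733]), array([ 0.6446, -0.3045]), array([ 0.5127, -0.3112]), array([ 0.4994, -0.0838])]
```

View pics/c1.png

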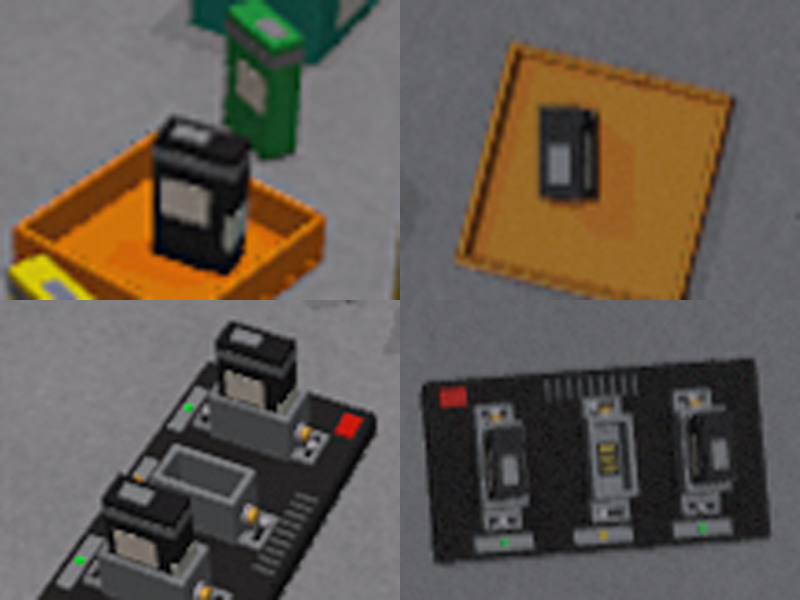

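The crop confirms it. The black battery in the tray has its white-bar edge facing world +x. The charger's brass ball plungers are also on the world +x side, with the lamps on −x. The charger yaw is about +0.06. I'll look at the charger from close by on the way.

servo_tool:
  targets:
    - [[3,2.5,0.5],-0.033]
    - [[3,2.5,0.5],-0.033]
    - [[3,2.5,0.5],-0.033]
    - [[3,2.5,0.5],-0.033]
    - [[3,2.5,0.5],-0.033]
    - [[3,2.5,0.5],-0.033]
    - [[3,2.5,0.5],0]
    - [[3,2.5,0.5],0]
  gripper: 1

```text
time_s: 0.77
ee_pos: [0.4104, -0.4259, 0.2713]
orientation: [-3.141, 0.001, 0.066]
contact_force: [-0.1, -0.3, -0.2]
grip_width: 0.0852
grasp_force: 0.0
```

servo_tool:
  targets:
    - [[2.5,3,0.5],0]
    - [[2.5,3,0.5],0]
    - [[2.5,3,0.5],0]
    - [[2.0,3,0.5],0]
    - [[0,3,0],0]
    - [[0,3,0],0]
    - [[0,3,0],0]
    - [[0,0,0],0]

```text
time_s: 1.43
ee_pos: [0.5051, -0.2102, 0.2912]
orientation: [-3.138, 0.0, 0.075]
contact_force: [0.5, 2.2, -0.1]
grip_width: 0.0855
grasp_force: 0.0
```

Run:
```python
from h import *
s=robot.state(); print(s['time_s'],s['ee_pos'],s['orientation'],s['contact_force'])
a,P=grab('wrist','w1.png'); print(P)
```

```text
1.4333 [ 0.50514974 -0.21016662  0.29118749] [-3.13822484e+00  1.79161235e-04  7.48709945e-02] [ 0.53921174  2.22613936 -0.1235065 ]
{'camera_matrix': array([[396.45621868,   0.        , 320.10862363],
       [  0.        , 396.45621868, 233.80595252],
       [  0.        ,   0.        ,   1.        ]]), 'extrinsics': array([[ 0.07503707,  0.96036014,  0.26847317,  0.57392798],
       [-0.99717477,  0.07319754,  0.01686976, -0.20610301],
       [-0.00345053, -0.26898053,  0.96313943,  0.43356768],
       [ 0.        ,  0.        ,  0.        ,  1.        ]])}
```

View pics/w1.png

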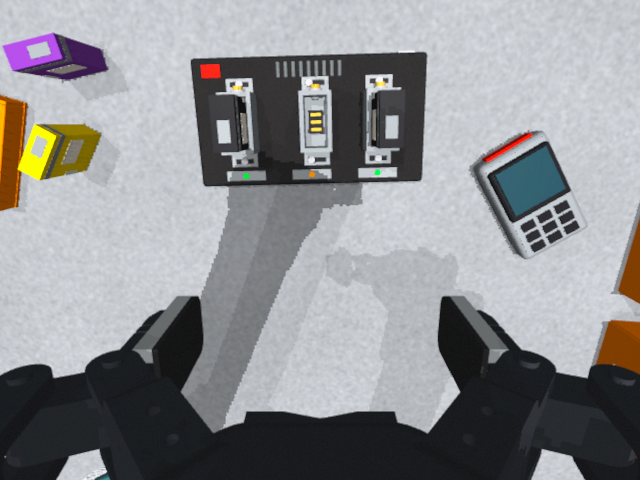

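The wrist view shows the charger base at x 192–426, y 52–185, and the middle cup at about (316,122). The charged cups are at (238,123) and (381,118). Next I'll measure the base corners and the middle cup rim.

Run:
```python
from h import *
im=cv2.imread('pics/w1.png'); P=cams.camera_params('wrist')
g=cv2.cvtColor(im,cv2.COLOR_BGR2GRAY)
m=((g<60).astype('uint8'))*255; m[:45]=0; m[195:]=0; m[:,:185]=0; m[:,435:]=0
cs,_=cv2.findContours(cv2.morphologyEx(m,cv2.MORPH_CLOSE,np.ones((15,15))),cv2.RETR_EXTERNAL,cv2.CHAIN_APPROX_NONE)
c=max(cs,key=cv2.contourArea)
q=cv2.approxPolyDP(cv2.convexHull(c),6,True)[:,0]; print(q.tolist())
w=np.array([onz(P,*p,.02)[:2] for p in q]); print(w.round(4).tolist(), w.mean(0))
r=cv2.minAreaRect(w.astype('f4')*1000); print(r)
cv2.imwrite('pics/c2.png',cv2.resize(im[60:180,235:395],(800,600),interpolation=cv2.INTER_CUBIC))
```

```text
[[425, 54], [419, 179], [205, 185], [192, 60]]
[[0.6447, -0.3049], [0.5251, -0.3159], [0.5026, -0.0932], [0.6232, -0.0814]] [ 0.57390322 -0.1988378 ]
((573.8800048828125, -199.03550720214844), (121.18234252929688, 224.58309936523438), 5.601946830749512)
```

View pics/c2.png

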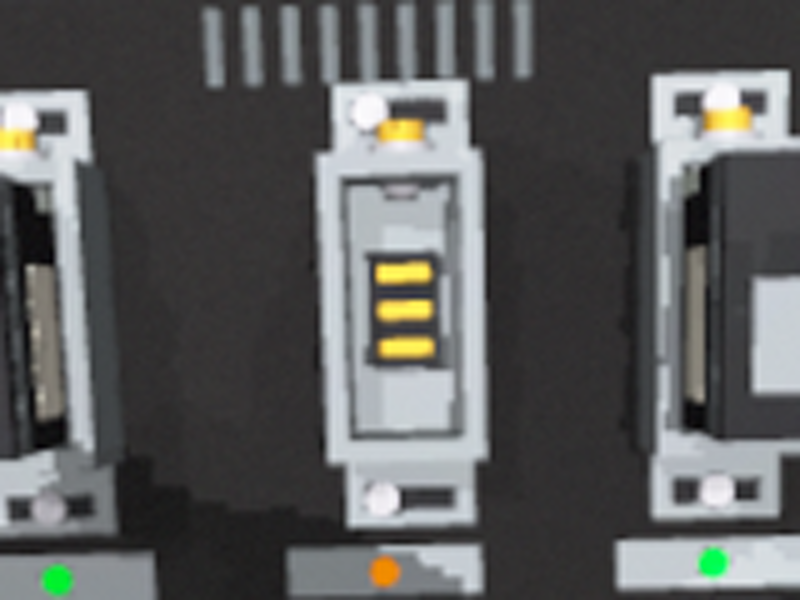

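Run:
```python
from h import *
P=cams.camera_params('wrist')
f=lambda L,z:np.array([onz(P,235+(a+.5)/5-.5,60+(b+.5)/5-.5,z)[:2] for a,b in L])
yaw=np.deg2rad(5.0)
for n,L in(('out',[(315,152),(483,150),(327,462),(487,460)]),('in',[(342,178),(457,178),(352,438),(462,435)])):
    w=f(L,.058); print(n,w.mean(0),np.linalg.norm(w[0]-w[1]),np.linalg.norm(w[0]-w[2]),np.linalg.norm(w[1]-w[3]), 'yaw',[np.arctan2(*(w[i]-w[j])[::-1]) for i,j in((0,2),(1,3))])
# base side edges -> yaw; lamps at z~.02..: 
l=f([(57,580),(385,572),(713,563)],.022);print(l, np.arctan2(l[0,0]-l[2,0],l[0,1]-l[2,1]))
```

```text
out [ 0.57476658 -0.20446046] 0.03001612944037562 0.05439368195168938 0.054354106066353707 yaw [np.float64(0.09802598316499259), np.float64(0.09344846291068223)]
in [ 0.57471802 -0.2045076 ] 0.020615764568248103 0.04563025367049274 0.045077331177687 yaw [np.float64(0.10128740529941592), np.float64(0.09679730658618022)]
[[ 0.51583781 -0.1361876 ]
 [ 0.5224004  -0.20385451]
 [ 0.52915066 -0.271325  ]] -0.09819659473145557
```

The middle cup is centred at about (0.575, −0.2045) with yaw 0.098, so it is shifted about −5.7 mm along the charger's y. Its measured size of 54.4 by 30 mm matches the stated one. Now to the battery.

servo_tool:
  targets:
    - [[0,3.5,0],-0.015]
    - [[0,3.5,0],-0.015]
    - [[0,3.5,0],-0.015]
    - [[0,3.5,0],-0.015]
    - [[0,3.5,0],-0.015]
    - [[0,3.5,0],0]
    - [[0,3.5,0],0]
    - [[0,3.5,0],0]

```text
time_s: 2.15
ee_pos: [0.5045, 0.0628, 0.2912]
orientation: [3.141, -0.0, -0.011]
contact_force: [0.2, 0.5, -0.0]
grip_width: 0.0853
grasp_force: 0.0
```

servo_tool:
  targets:
    - [[0,3.5,0],0]
    - [[0,3.5,0],0]
    - [[0,2.5,0],0]
    - [[0,0,0],0]
    - [[0,0,0],0]
    - [[0,0,0],0]

```text
time_s: 2.65
ee_pos: [0.5048, 0.1559, 0.2908]
orientation: [3.141, 0.001, -0.011]
contact_force: [0.0, -0.3, 0.0]
grip_width: 0.0853
grasp_force: 0.0
```

Run:
```python
from h import *
s=robot.state(); print(s['time_s'],s['ee_pos'],s['orientation'],s['contact_force'])
a,P=grab('wrist','w2.png'); np.savez('w2.npz',K=P['camera_matrix'],E=P['extrinsics'])
u,v=proj(P,[.548,.177,.08]).astype(int);print(u,v)
u=max(u-80,0);v=max(v-60,0);print(u,v)
cv2.imwrite('pics/c3.png',cv2.resize(a[v:v+120,u:u+160,::-1],(800,600),interpolation=cv2.INTER_CUBIC))
```

```text
2.65 [0.50484079 0.15590227 0.2908441 ] [ 3.14057281e+00  6.63274205e-04 -1.10248872e-02] [ 0.03312187 -0.25286072  0.02458414]
294 153
214 93
```

View pics/c3.png

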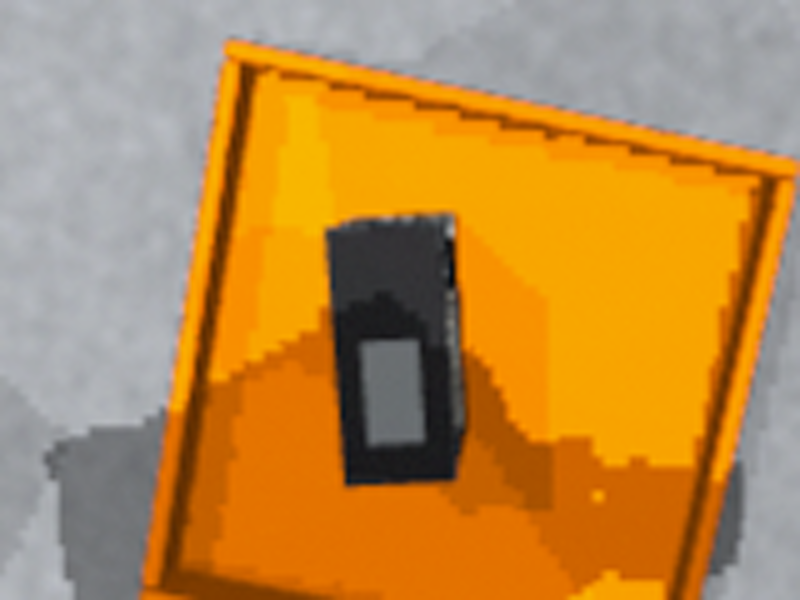

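The close crop shows the black battery in the tray. Its top face corners are at crop (328,228), (443,220), (347,485) and (457,482).

Run:
```python
from h import *
P=cams.camera_params('wrist')
L=[(328,228),(443,222),(347,485),(457,482)]
w=np.array([onz(P,214+(a+.5)/5-.5,93+(b+.5)/5-.5,.080)[:2] for a,b in L])
print(w,w.mean(0),np.linalg.norm(w[0]-w[1]),np.linalg.norm(w[0]-w[2]),[np.arctan2(*(w[i]-w[j])[::-1]) for i,j in((0,2),(1,3),)])
```

```text
[[0.56158356 0.18955621]
 [0.56235921 0.16959713]
 [0.51669556 0.18792124]
 [0.51700195 0.16817062]] [0.53941007 0.1788113 ] 0.019974146084829482 0.04491776459120244 [np.float64(0.03640707061367079), np.float64(0.03144012182231606)]
```

servo_tool:
  targets:
    - [[0.7,0.46,-2.5],0.009]
    - [[0.7,0.46,-2.5],0.009]
    - [[0.7,0.46,-2.5],0.009]
    - [[0.7,0.46,-2.5],0.009]
    - [[0.66,0.45,-2.5],0.009]
    - [[0,0,-2.5],0]
    - [[0,0,-2.5],0]
    - [[0,0,-2.5],0]

```text
time_s: 3.37
ee_pos: [0.5397, 0.1781, 0.09]
orientation: [3.141, -0.0, 0.033]
contact_force: [0.1, 0.8, 0.7]
grip_width: 0.0851
grasp_force: 0.0
```

servo_tool:
  targets:
    - [[0,0,-1.5],0]
    - [[0,0,-1.5],0]
    - [[0,0,-1.0],0]
    - [[0,0,-0.6],0]
    - [[0,0,0],0]
    - [[0,0,0],0]

```text
time_s: 3.87
ee_pos: [0.5395, 0.1799, 0.0456]
orientation: [3.141, -0.0, 0.035]
contact_force: [-0.1, 0.2, 0.5]
grip_width: 0.0854
grasp_force: 0.0
```

servo_tool:
  targets:
    - [[0,-0.1,-0.15],0]
    - [[0,0,0],0]
    - [[0,0,0],0]
    - [[0,0,0],0]
  gripper: 0.32

```text
time_s: 4.2
ee_pos: [0.5394, 0.1794, 0.0443]
orientation: [-3.141, -0.001, 0.036]
contact_force: [-0.1, 0.3, 0.4]
grip_width: 0.0389
grasp_force: 0.0
```

servo_tool:
  targets:
    - [[0,0,0],0]
    - [[0,0,0],0]
    - [[0,0,0],0]
    - [[0,0,0],0]
    - [[0,0,0],0]
    - [[0,0,0],0]
    - [[0,0,0],0]
    - [[0,0,0],0]
  gripper: 0

```text
time_s: 4.87
ee_pos: [0.5392, 0.1795, 0.0441]
orientation: [-3.142, -0.0, 0.036]
contact_force: [-0.8, -0.3, 4.9]
grip_width: 0.0197
grasp_force: 59.6
```

servo_tool:
  targets:
    - [[0,0,0.5],0]
    - [[0,0,1.5],0]
    - [[0,0,2.5],0]
    - [[0,0,2.5],0]
    - [[0,0,2.5],0]
    - [[0,0,2.5],0]
    - [[0,0,2.5],0]
    - [[0,0,1.1],0]

```text
time_s: 5.53
ee_pos: [0.5401, 0.18, 0.2028]
orientation: [-3.14, -0.004, 0.036]
contact_force: [0.8, -1.2, -0.5]
grip_width: 0.019
grasp_force: 58.9
```

servo_tool:
  targets:
    - [[0.3,-1.4,0],0.007]
    - [[0.3,-3,0],0.007]
    - [[0.3,-3,0],0.007]
    - [[0.3,-3,0],0.007]
    - [[0.3,-3,0],0.007]
    - [[0.3,-3,0],0.007]
    - [[0.3,-3,0],0.007]
    - [[0.3,-3,0],0.007]

```text
time_s: 6.2
ee_pos: [0.5623, -0.0461, 0.1988]
orientation: [-3.141, 0.002, 0.092]
contact_force: [0.8, 0.9, -1.5]
grip_width: 0.0192
grasp_force: 58.8
```

servo_tool:
  targets:
    - [[0.3,-3,0],0.006]
    - [[0.3,-3,0],0]
    - [[0.3,-3,0],0]
    - [[0.24,-3,0],0]
    - [[0,-3,0],0]
    - [[0,-1.0,0],0]
    - [[0,0,0],0]
    - [[0,0,0],0]

```text
time_s: 6.87
ee_pos: [0.5739, -0.2041, 0.1988]
orientation: [-3.14, 0.001, 0.097]
contact_force: [0.2, 0.9, -1.8]
grip_width: 0.0193
grasp_force: 58.9
```

servo_tool:
  targets:
    - [[0,0,-1.5],0]
    - [[0,0,-1.5],0]
    - [[0,0,-1.5],0]
    - [[0,0,-1.5],0]
    - [[0,0,-1.3],0]
    - [[0,0,-1.1],0]
    - [[0,0,0],0]
    - [[0,0,0],0]

```text
time_s: 7.53
ee_pos: [0.5743, -0.2037, 0.1153]
orientation: [-3.141, 0.001, 0.099]
contact_force: [0.5, 0.7, -0.4]
grip_width: 0.0189
grasp_force: 58.9
```

Run:
```python
from h import *
s=robot.state(); print(s['time_s'],s['ee_pos'],s['orientation'],s['contact_force'],s['torque'])
a,P=grab('wrist','w3.png')
for n,p in(('bot+x',[.597,-.202,.074]),('rim',[.575,-.2045,.058])):print(n,proj(P,p))
u,v=proj(P,[.597,-.202,.06]).astype(int);u-=80;v-=75
print(u,v)
cv2.imwrite('pics/c4.png',cv2.resize(a[max(v,0):max(v,0)+120,u:u+160,::-1],(800,600),interpolation=cv2.INTER_CUBIC))
```

```text
7.5333 [ 0.57434733 -0.20367757  0.11533547] [-3.14081065e+00  9.46559506e-04  9.88800801e-02] [ 0.47921302  0.71190175 -0.44593239] [-0.02903673 -0.01876421  0.03703144]
bot+x [320.09711014 223.41578632]
rim [320.71096158 256.45934472]
240 141
```

View pics/c4.png

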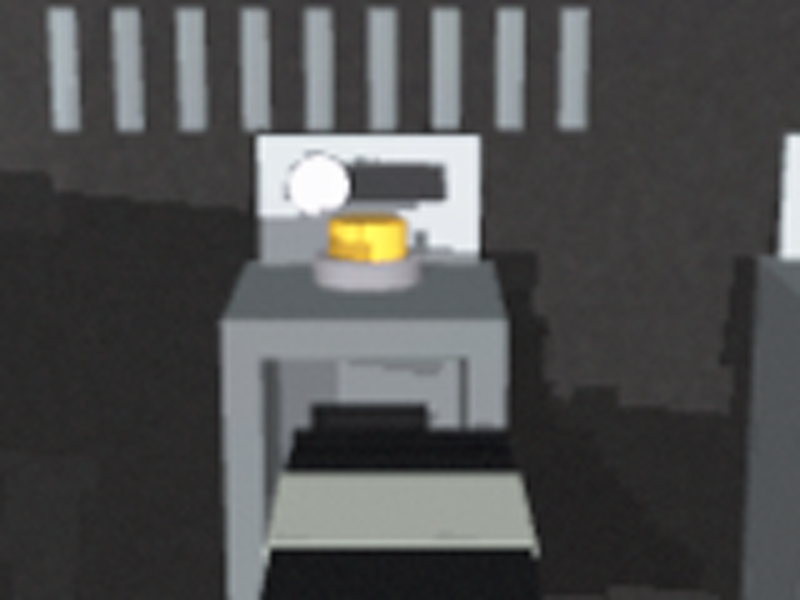

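Run:
```python
from h import *
P=cams.camera_params('wrist');print(np.array(P['extrinsics'])[:3,3])
f=lambda L,z:np.array([onz(P,240+(a+.5)/5-.5,141+(b+.5)/5-.5,z)[:2] for a,b in L])
ya=.098; R=np.array([[np.cos(ya),np.sin(ya)],[-np.sin(ya),np.cos(ya)]])
o=np.array([.5743,-.2037])
for n,L,z in(('rim out',[(220,320),(507,320)],.058),('rim in',[(262,359),(467,359)],.058),('rim out hi',[(220,320),(507,320)],.0595),('bat bev',[(293,432),(512,432)],.0753),('bat bevtop',[(290,445),(514,445)],.078),('bar',[(282,473),(520,473)],.0853),('bartop',[(267,548),(539,548)],.095)):
    w=f(L,z); print(n,((w-o)@R.T*1000).round(1).tolist(), ((w-o)@R.T*1000).mean(0).round(1),w.mean(0).round(4))
```

```text
[ 0.64341673 -0.19796217  0.25857189]
rim out [[29.1, 17.7], [29.1, -11.8]] [29.1  3. ] [ 0.603  -0.1979]
rim in [[25.0, 13.5], [25.0, -7.7]] [25.   2.9] [ 0.5989 -0.1984]
rim out hi [[29.4, 17.6], [29.4, -11.7]] [29.4  2.9] [ 0.6033 -0.1979]
bat bev [[21.7, 9.4], [21.7, -11.5]] [21.7 -1.1] [ 0.596  -0.2026]
bat bevtop [[21.1, 9.6], [21.1, -11.6]] [21.1 -1. ] [ 0.5954 -0.2026]
bar [[20.4, 9.9], [20.4, -11.7]] [20.4 -0.9] [ 0.5947 -0.2026]
bartop [[16.4, 10.7], [16.4, -12.9]] [16.4 -1.1] [ 0.5907 -0.2032]
```

The view shows the white-bar edge on the ball side, with the rim centre at crop x 364 and the battery centre at 402. The relative offset is about +2.0 mm in charger x and +4.0 mm in y. The earlier picture was taken while the arm was still settling. I'll correct, go lower and look again.

servo_tool:
  targets:
    - [[0.16,0.42,0],0]
    - [[0,0,-0.4],0]
    - [[0,0,-0.4],0]
    - [[0,0,-0.3],0]
    - [[0,0,0],0]
    - [[0,0,0],0]
    - [[0,0,0],0]
    - [[0,0,0],0]

```text
time_s: 8.25
ee_pos: [0.5761, -0.2006, 0.1049]
orientation: [3.141, -0.0, 0.098]
contact_force: [0.2, -0.7, -0.5]
grip_width: 0.0188
grasp_force: 58.9
```

Run:
```python
from h import *
s=robot.state(); print(s['time_s'],s['ee_pos'],s['orientation'],s['contact_force'],s['torque'])
a,P=grab('wrist','w4.png'); np.savez('w4.npz',K=P['camera_matrix'],E=P['extrinsics'])
cv2.imwrite('pics/c5.png',cv2.resize(a[171:261,260:380,::-1],(800,600),interpolation=cv2.INTER_CUBIC))
```

```text
8.25 [ 0.57611198 -0.20055776  0.10489881] [ 3.14146099e+00 -1.31071910e-04  9.75613732e-02] [ 0.20579429 -0.73667718 -0.54897088] [-0.01818078 -0.04744412  0.01194124]
```

View pics/c5.png

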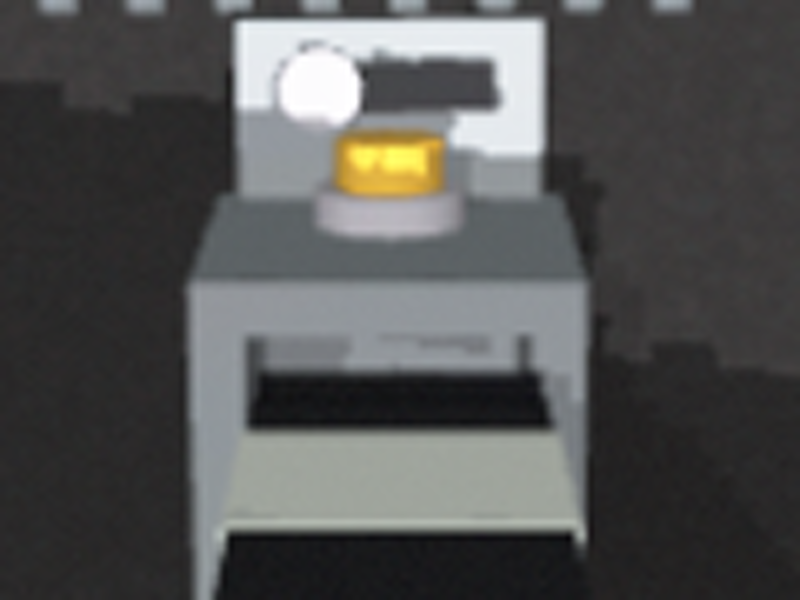

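Run:
```python
from h import *
P=cams.camera_params('wrist'); s=robot.state(); print(s['ee_pos'])
k=800/120
f=lambda L,z:np.array([onz(P,260+(a+.5)/k-.5,171+(b+.5)/k-.5,z)[:2] for a,b in L])
ya=.098; R=np.array([[np.cos(ya),np.sin(ya)],[-np.sin(ya),np.cos(ya)]])
o=np.array([.5761,-.2006])
for n,L,z in(('rim out',[(188,283),(588,283)],.058),('rim in',[(247,338),(530,338)],.058),('bat bevtop',[(252,376),(548,376)],.068),('bar',[(238,430),(560,430)],.0753),('barend',[(220,530),(584,530)],.087)):
    w=f(L,z); print(n,((w-o)@R.T*1000).round(1).tolist(), ((w-o)@R.T*1000).mean(0).round(1))
```

```text
[ 0.57614478 -0.20056306  0.10492227]
rim out [[26.6, 15.2], [26.6, -14.1]] [26.6  0.6]
rim in [[22.5, 11.0], [22.5, -9.9]] [22.5  0.5]
bat bevtop [[22.2, 10.0], [22.2, -10.7]] [22.2 -0.3]
bar [[20.3, 10.6], [20.3, -11.2]] [20.3 -0.3]
barend [[17.0, 11.1], [17.0, -12.1]] [17.  -0.5]
```

servo_tool:
  targets:
    - [[-0.04,0.09,0],0]
    - [[0,0,-0.2],0]
    - [[0,0,-0.15],0]
    - [[0,0,-0.1],0]
    - [[0,0,-0.1],0]
    - [[0,0,0],0]

```text
time_s: 8.8
ee_pos: [0.5755, -0.1995, 0.099]
orientation: [-3.141, 0.001, 0.098]
contact_force: [-0.6, 0.5, -0.2]
grip_width: 0.0193
grasp_force: 58.9
```

servo_tool:
  targets:
    - [[0,0,-0.07],0]
    - [[0,0,-0.07],0]
    - [[0,0,-0.07],0]
    - [[0,0,0],0]

```text
time_s: 9.13
ee_pos: [0.5756, -0.1995, 0.097]
orientation: [-3.142, 0.0, 0.098]
contact_force: [-0.2, 0.2, -1.5]
grip_width: 0.0196
grasp_force: 58.9
```

servo_tool:
  targets:
    - [[0,0,-0.07],0]
    - [[0,0,-0.07],0]
    - [[0,0,0],0]

```text
time_s: 9.38
ee_pos: [0.5756, -0.1995, 0.0956]
orientation: [-3.142, 0.0, 0.098]
contact_force: [-0.4, 0.3, -1.3]
grip_width: 0.0192
grasp_force: 58.9
```

servo_tool:
  targets:
    - [[0,0,-0.07],0]
    - [[0,0,-0.07],0]
    - [[0,0,0],0]

```text
time_s: 9.63
ee_pos: [0.5756, -0.1995, 0.0942]
orientation: [-3.142, 0.0, 0.098]
contact_force: [0.4, -0.4, -1.1]
grip_width: 0.0193
grasp_force: 58.9
```

servo_tool:
  targets:
    - [[0,0,-0.1],0]
    - [[0,0,-0.1],0]
    - [[0,0,-0.1],0]
    - [[0,0,0],0]

```text
time_s: 9.97
ee_pos: [0.5755, -0.1995, 0.0911]
orientation: [-3.141, 0.0, 0.098]
contact_force: [0.5, -0.2, -1.0]
grip_width: 0.0192
grasp_force: 58.9
```

servo_tool:
  targets:
    - [[0,0,-0.15],0]
    - [[0,0,-0.15],0]
    - [[0,0,-0.15],0]
    - [[0,0,-0.15],0]
    - [[0,0,0],0]

```text
time_s: 10.38
ee_pos: [0.5754, -0.1995, 0.085]
orientation: [-3.141, 0.001, 0.098]
contact_force: [0.2, -0.5, -1.4]
grip_width: 0.0192
grasp_force: 58.9
```

servo_tool:
  targets:
    - [[0,0,-0.1],0]
    - [[0,0,-0.1],0]
    - [[0,0,-0.1],0]
    - [[0,0,-0.1],0]
    - [[0,0,0],0]

```text
time_s: 10.8
ee_pos: [0.5755, -0.1995, 0.0812]
orientation: [-3.141, 0.0, 0.098]
contact_force: [0.7, -1.3, -1.0]
grip_width: 0.0192
grasp_force: 58.9
```

servo_tool:
  targets:
    - [[0,0,-0.1],0]
    - [[0,0,-0.1],0]
    - [[0,0,0],0]

```text
time_s: 11.05
ee_pos: [0.5755, -0.1995, 0.0792]
orientation: [-3.141, 0.0, 0.098]
contact_force: [0.1, -0.4, -0.9]
grip_width: 0.0191
grasp_force: 58.9
```

servo_tool:
  targets:
    - [[0,0,-0.1],0]
    - [[0,0,-0.1],0]
    - [[0,0,0],0]

```text
time_s: 11.3
ee_pos: [0.5755, -0.1995, 0.0771]
orientation: [-3.141, 0.0, 0.098]
contact_force: [-1.1, 0.3, -1.7]
grip_width: 0.0192
grasp_force: 58.9
```

servo_tool:
  targets:
    - [[0,0,-0.1],0]
    - [[0,0,-0.05],0]
    - [[0,0,0],0]

```text
time_s: 11.55
ee_pos: [0.5755, -0.1995, 0.0757]
orientation: [-3.142, 0.0, 0.098]
contact_force: [0.5, -0.8, -0.7]
grip_width: 0.0193
grasp_force: 58.9
```

servo_tool:
  targets:
    - [[0,0,-0.05],0]
    - [[0,0,-0.05],0]
    - [[0,0,0],0]

```text
time_s: 11.8
ee_pos: [0.5756, -0.1995, 0.0748]
orientation: [-3.142, 0.0, 0.098]
contact_force: [0.2, -0.1, -1.6]
grip_width: 0.0195
grasp_force: 58.9
```

servo_tool:
  targets:
    - [[0,0,-0.05],0]
    - [[0,0,-0.05],0]
    - [[0,0,0],0]

```text
time_s: 12.05
ee_pos: [0.5756, -0.1996, 0.0739]
orientation: [3.142, 0.0, 0.098]
contact_force: [-0.8, -0.3, -0.9]
grip_width: 0.0195
grasp_force: 58.9
```

servo_tool:
  targets:
    - [[0,0,-0.05],0]
    - [[0,0,-0.05],0]
    - [[0,0,0],0]

```text
time_s: 12.3
ee_pos: [0.5755, -0.1997, 0.0731]
orientation: [3.141, 0.0, 0.098]
contact_force: [-1.4, -0.6, 3.2]
grip_width: 0.0194
grasp_force: 59.3
```

servo_tool:
  targets:
    - [[0,0,-0.05],0]
    - [[0,0,-0.05],0]
    - [[0,0,0],0]

```text
time_s: 12.55
ee_pos: [0.5749, -0.1998, 0.0718]
orientation: [3.141, 0.002, 0.097]
contact_force: [-3.5, -0.2, 1.5]
grip_width: 0.0195
grasp_force: 59.6
```

servo_tool:
  targets:
    - [[0,0,-0.05],0]
    - [[0,0,-0.05],0]
    - [[0,0,0],0]

```text
time_s: 12.8
ee_pos: [0.5748, -0.1999, 0.0707]
orientation: [3.142, 0.002, 0.097]
contact_force: [-4.5, -1.4, 4.6]
grip_width: 0.0193
grasp_force: 59.8
```

servo_tool:
  targets:
    - [[0,0,-0.05],0]
    - [[0,0,-0.05],0]
    - [[0,0,0],0]

```text
time_s: 13.05
ee_pos: [0.5747, -0.1998, 0.0696]
orientation: [3.142, 0.002, 0.097]
contact_force: [-4.7, -1.3, 2.0]
grip_width: 0.0193
grasp_force: 59.6
```

servo_tool:
  targets:
    - [[0,0,-0.05],0]
    - [[0,0,-0.05],0]
    - [[0,0,0],0]

```text
time_s: 13.3
ee_pos: [0.575, -0.1996, 0.0683]
orientation: [-3.141, 0.001, 0.098]
contact_force: [-4.6, 0.2, -0.7]
grip_width: 0.0193
grasp_force: 59.2
```

servo_tool:
  targets:
    - [[0,0,-0.05],0]
    - [[0,0,-0.03],0]
    - [[0,0,0],0]

```text
time_s: 13.55
ee_pos: [0.5747, -0.1996, 0.0675]
orientation: [-3.141, 0.002, 0.098]
contact_force: [-5.0, -1.4, -0.2]
grip_width: 0.0191
grasp_force: 59.2
```

servo_tool:
  targets:
    - [[0,0,-0.05],0]
    - [[0,0,-0.03],0]
    - [[0,0,0],0]

```text
time_s: 13.8
ee_pos: [0.5747, -0.1996, 0.0668]
orientation: [-3.141, 0.002, 0.098]
contact_force: [-5.1, -1.3, 0.6]
grip_width: 0.0193
grasp_force: 59.3
```

servo_tool:
  targets:
    - [[0,0,-0.04],0]
    - [[0,0,0],0]
    - [[0,0,0],0]

```text
time_s: 14.05
ee_pos: [0.5748, -0.1996, 0.0667]
orientation: [-3.141, 0.002, 0.098]
contact_force: [-6.4, -1.0, 3.3]
grip_width: 0.0192
grasp_force: 59.7
```

servo_tool:
  targets:
    - [[0,0,-0.04],0]
    - [[0,0,0],0]
    - [[0,0,0],0]

```text
time_s: 14.3
ee_pos: [0.5748, -0.1996, 0.0666]
orientation: [-3.141, 0.002, 0.098]
contact_force: [-6.6, -0.0, 3.7]
grip_width: 0.0194
grasp_force: 59.9
```

servo_tool:
  targets:
    - [[0,0,-0.04],0]
    - [[0,0,0],0]
    - [[0,0,0],0]

```text
time_s: 14.55
ee_pos: [0.5748, -0.1996, 0.0665]
orientation: [-3.142, 0.002, 0.098]
contact_force: [-7.2, -0.7, 7.3]
grip_width: 0.0194
grasp_force: 60.1
```

servo_tool:
  targets:
    - [[0,0,-0.05],0]
    - [[0,0,0],0]
    - [[0,0,0],0]

```text
time_s: 14.8
ee_pos: [0.5748, -0.1995, 0.0663]
orientation: [3.142, 0.002, 0.098]
contact_force: [-8.3, -0.3, 8.5]
grip_width: 0.0192
grasp_force: 60.5
```

servo_tool:
  targets:
    - [[0,0,-0.05],0]
    - [[0,0,0],0]
    - [[0,0,0],0]

```text
time_s: 15.05
ee_pos: [0.5749, -0.1995, 0.0661]
orientation: [3.141, 0.002, 0.098]
contact_force: [-8.7, -0.6, 11.2]
grip_width: 0.019
grasp_force: 60.8
```

servo_tool:
  targets:
    - [[0,0,-0.06],0]
    - [[0,0,0],0]
    - [[0,0,0],0]

```text
time_s: 15.3
ee_pos: [0.5749, -0.1996, 0.066]
orientation: [3.141, 0.002, 0.098]
contact_force: [-9.8, 0.4, 13.8]
grip_width: 0.0192
grasp_force: 61.3
```

servo_tool:
  targets:
    - [[0,0,0],0]
    - [[0,0,0],0]
    - [[0,0,0],0]
    - [[0,0,0],0]
    - [[0,0,0],0]
    - [[0,0,0],0]
  gripper: 0.42

```text
time_s: 15.8
ee_pos: [0.5759, -0.1994, 0.0643]
orientation: [-3.142, -0.0, 0.098]
contact_force: [0.6, 0.5, 0.8]
grip_width: 0.0357
grasp_force: 0.0
```

Run:
```python
from h import *
s=robot.state(); print(s['time_s'],s['ee_pos'],s['orientation'],s['contact_force'])
a,P=grab('wrist','w5.png'); b,_=grab('scene','s5.png')
z=lambda i,u,v,w,h:cv2.resize(i[v:v+h,u:u+w,::-1],(400,300),interpolation=cv2.INTER_CUBIC)
cv2.imwrite('pics/c6.png',np.hstack([z(a,240,141,160,120),z(b,205,262,120,90)]))
```

```text
15.8 [ 0.57592788 -0.19938704  0.064347  ] [-3.14150247e+00 -3.91360609e-04  9.78845373e-02] [0.57556763 0.47001615 0.83986791]
```

View pics/c6.png

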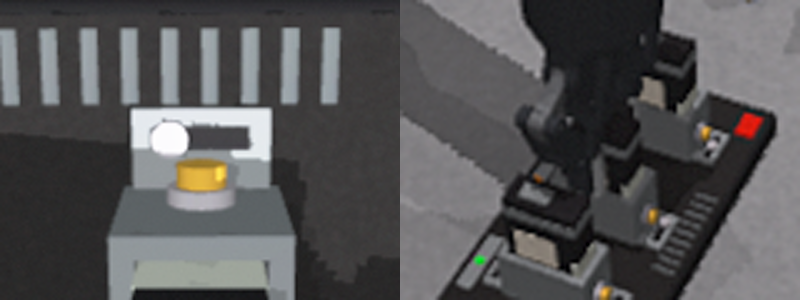

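The battery is down in the cup and released, with the white bar at the ball side. I'll withdraw straight up and check.

servo_tool:
  targets:
    - [[0,0,0.5],0]
    - [[0,0,1],0]
    - [[0,0,1.5],0]
    - [[0,0,2.5],0]
    - [[0,0,3],0]
    - [[0,0,3],0]
    - [[0,0,3],0]
    - [[0,0,3],0]

```text
time_s: 16.57
ee_pos: [0.5756, -0.1994, 0.2422]
orientation: [3.141, -0.001, 0.098]
contact_force: [-0.1, 0.2, 0.8]
grip_width: 0.0356
grasp_force: 0.0
```

servo_tool:
  targets:
    - [[-1,0,1.5],0]
    - [[-2.0,0,1.5],0]
    - [[-2,0,1.5],0]
    - [[-1,0,0],0]
    - [[-1,0,0],0]
    - [[0,0,0],0]
    - [[0,0,0],0]
    - [[0,0,0],0]

```text
time_s: 17.23
ee_pos: [0.506, -0.1993, 0.2838]
orientation: [-3.141, 0.001, 0.098]
contact_force: [-0.5, -0.4, 0.6]
grip_width: 0.0356
grasp_force: 0.0
```

Run:
```python
from h import *
s=robot.state(); print(s['time_s'],s['ee_pos'],s['contact_force'])
a,P=grab('wrist','w6.png'); b,Q=grab('scene','s6.png'); np.savez('w6.npz',K=P['camera_matrix'],E=P['extrinsics'])
z=lambda i,u,v,w,h:cv2.resize(i[v:v+h,u:u+w,::-1],(800,300),interpolation=cv2.INTER_CUBIC)
cv2.imwrite('pics/c7.png',np.vstack([z(a,220,80,200,75+0),z(b,205,262,160,60)]) if 0 else np.hstack([cv2.resize(a[40:190,220:420,::-1],(800,600),interpolation=cv2.INTER_CUBIC)]))
```

```text
17.2333 [ 0.50597337 -0.19932963  0.28380144] [-0.49057875 -0.43078225  0.63308384]
```

View pics/c7.png

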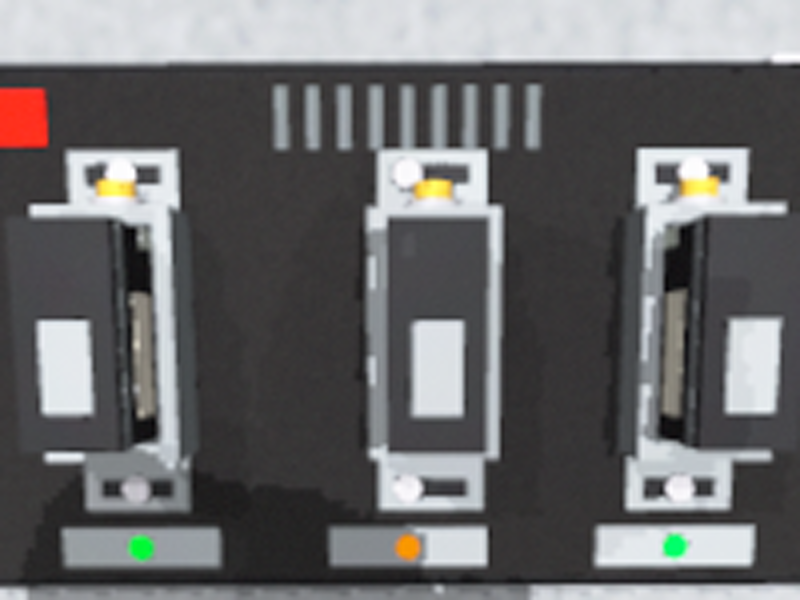

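The middle battery sits square in its cup, with its top face the same size as its neighbours'. I'll check the seated height by a light touch with the shut fingers; the top should be at about 0.102.

servo_tool:
  targets:
    - [[2,0,-2],0]
    - [[2,0,-2],0]
    - [[2,0,-2.5],0]
    - [[0.9,0,-2.5],0]
    - [[0,0,-2.5],0]
    - [[0,0,-2.5],0]
    - [[0,0,-1.5],0]
    - [[0,0,-1],0]
  gripper: 0

```text
time_s: 18.0
ee_pos: [0.5738, -0.1988, 0.1163]
orientation: [-3.139, 0.004, 0.098]
contact_force: [-0.7, 0.4, -0.6]
grip_width: 0.0003
grasp_force: 0.0
```

servo_tool:
  targets:
    - [[0,0,-0.3],0]
    - [[0,0,-0.2],0]
    - [[0,0,-0.1],0]
    - [[0,0,0],0]
    - [[0,0,0],0]

```text
time_s: 18.42
ee_pos: [0.5753, -0.1998, 0.1146]
orientation: [3.141, -0.002, 0.098]
contact_force: [-0.1, -0.3, -0.0]
grip_width: -0.0001
grasp_force: 0.0
```

servo_tool:
  targets:
    - [[0,0,-0.2],0]
    - [[0,0,-0.2],0]
    - [[0,0,-0.2],0]
    - [[0,0,-0.1],0]
    - [[0,0,0],0]

```text
time_s: 18.83
ee_pos: [0.5744, -0.1995, 0.1061]
orientation: [-3.141, 0.001, 0.098]
contact_force: [-0.3, 0.1, 0.1]
grip_width: -0.0002
grasp_force: 0.0
```

servo_tool:
  targets:
    - [[0,0,-0.1],0]
    - [[0,0,-0.1],0]
    - [[0,0,0],0]

```text
time_s: 19.08
ee_pos: [0.5745, -0.1995, 0.1043]
orientation: [-3.141, 0.0, 0.098]
contact_force: [-1.1, -0.6, 0.4]
grip_width: -0.0
grasp_force: 0.0
```

servo_tool:
  targets:
    - [[0,0,-0.1],0]
    - [[0,0,-0.1],0]
    - [[0,0,0],0]

```text
time_s: 19.33
ee_pos: [0.5749, -0.1996, 0.1028]
orientation: [3.141, -0.0, 0.098]
contact_force: [-0.4, -0.2, 1.7]
grip_width: -0.0003
grasp_force: 1.0
```

servo_tool:
  targets:
    - [[0,0,-0.06],0]
    - [[0,0,0],0]
    - [[0,0,0],0]

```text
time_s: 19.58
ee_pos: [0.575, -0.1996, 0.1026]
orientation: [3.141, -0.001, 0.098]
contact_force: [-0.7, 0.3, 5.1]
grip_width: 0.0001
grasp_force: 2.6
```

servo_tool:
  targets:
    - [[0,0,-0.08],0]
    - [[0,0,0],0]
    - [[0,0,0],0]

```text
time_s: 19.83
ee_pos: [0.5753, -0.1997, 0.1024]
orientation: [3.141, -0.001, 0.098]
contact_force: [-2.2, 0.5, 8.3]
grip_width: -0.0003
grasp_force: 4.2
```

The top is at 0.1028 and its stiffness matches the cup's own 1 mm per 20 N. So the pack stands on the solid floor, held down by the ball. I'll retract and hand in.

servo_tool:
  targets:
    - [[0,0,0.5],0]
    - [[0,0,1.5],0]
    - [[0,0,3],0]
    - [[0,0,3],0]
    - [[0,0,3],0]
    - [[0,0,2],0]
    - [[0,0,0],0]
    - [[0,0,0],0]

```text
time_s: 20.5
ee_pos: [0.5751, -0.1997, 0.2322]
orientation: [3.14, -0.002, 0.098]
contact_force: [-0.2, 1.0, -0.3]
grip_width: -0.0
grasp_force: 0.0
```

```bash
python3 -c "
from bench import robot
s=robot.state(); print(s['time_s'],s['ee_pos'],s['contact_force']); print(robot.job_done())"
```

```text
20.5 [ 0.57513055 -0.19970712  0.23223617] [-0.21102811  0.96843238 -0.3112045 ]
the job is handed in; nothing more can be done
None
```

The flat battery is in the middle bay with its notched edge to the ball, pressed home (a light touch found it on the solid floor), released, and the job was handed in at 20.5 s; no verdict came back.

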